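# Power up the field monitor and hold the colour probe flush on its tilted screen

## Robot

A 6-joint arm with a two-finger parallel gripper is mounted at the origin on the work surface. World frame = base frame: x ahead of the robot, y to its left, z up, the work surface at z = 0. Lengths are in mm, angles in degrees, forces in N, time in s.
With the tool pointing down it reaches from about 350 to 850 mm from the base axis. Payload 8.1 kg.
Tool frame: the origin (TCP) lies midway between the tips of the shut fingers; the grasp point (between the pads) lies 19 mm behind it (r.grasp_offset is the distance from the TCP to the grasp point, in mm); z points along the fingers, x is the direction in which the jaws open and shut, and the axes are right-handed (so a half turn about z gives the same grasp; the last joint's range is limited). The gripper opens to 85 mm and grips with 20 to 120 N. Pads are 22 mm wide; open, the fingers measure 114 mm over their backs; the gripper's body (76 mm by 85 mm) begins 54 mm behind the grasp point. The pads swing forward as they close: fully open they stand 13 mm farther back than shut.
Start: joints at [-68.319, 7.471, 85.268, -0, 87.261, -4.893], TCP at [268.43, -536.611, 231.292] pointing down, gripper open.
Joint ranges: [-169.43, 169.43], [-51.17, 129.36], [1.28, 143.12], [-76.62, 256.62], [0, 156.53], [-152.29, 152.29]. Speed limits (degrees/s): [136.94, 136.94, 159.86, 180, 180, 180].

## Interface

Orientations are given as [roll, pitch, yaw] about the fixed x, y, z axes, in that order (R = Rz(yaw) Ry(pitch) Rx(roll)).
In Python, from bench import r, optics, hand_in gives the robot as it stands.
- The arm moves only by the shell command python3 -m pendant 'ROWS' [FORCE]. ROWS is JSON, a list of rows, each a list of 5 numbers: the opening, from 0 (shut) to 1 (fully open), then the shift along the tool's x, y, z in mm, then the turn about the tool's z in degrees. A call has 1 to 10 rows; each row shifts and turns the commanded pose from where the row before left it, along the tool's axes as they then stand; what a row does not reach is not made up. A row lasts 1/10 s, in which the tool goes at most 50 mm and 8.59 degrees, less where a joint would pass 70% of its speed; a pose out of reach is approached as far as the arm can. A call with a gripper value outside its range is refused whole. The fingers move at their own pace and stop on an object; FORCE is the grip in N (left out, the last holds). Time passes only in rows, so rows that do not move let the fingers close. It gives the time, the measured TCP pose, the force and the opening at its end, in the units of the state.
- r.sense(): the state, without advancing time (a new reading comes with each control period).
- optics.snapshot(name): name is "scene" or "side" or "wrist"; returns (picture, depth): 480x640x3 uint8, blue, green, red; 480x640 float32, mm along the optical axis (not along the pixel's ray), 0 where there is no reading.
- optics.camera_params(name): a dict with "camera_matrix" (3x3 intrinsics, pixels), "eye" and "orientation" of the camera in the world. Camera axes: x right, y down, z forward; pixel columns grow to the right and rows downward; lengths in mm; the calibration is good to about 2 mm. A picture is of the moment at which its call begins: read the wrist's pose just before it. camera_params takes no time and is no camera call; for the wrist camera it gives the pose at the moment of the call.
- hand_in(): hands the job in, once; it reports no verdict.
Trained networks look in the newest picture that a camera, given by its name, has taken for a name from the list of things; names that differ only in an ending like _2 or _b are one class to them, and where a whole thing is asked for, a point or a joint stands for the part that bears it (a point fixed in the world has none). Each returns a list of dicts, best first, with "score" (0 to 1); they miss things now and then, are a little off and sometimes report something else, mostly with a low value. They report only what shows in the picture. A call takes as long as a camera call. They do not tell look-alikes from the thing itself.
- optics.search_frame(camera, query): "at" ([x, y, z] in mm, in world coordinates, good to about 4 mm: the middle of the surface that is visible of it).
The state is a dict: "time": time; "joint_pos": joint angles; "qd": joint speeds; "joint_efforts": joint torques, N m; "tool_pos": TCP position; "tcp_rot": TCP orientation; "ft_force": force on the tool from outside, world axes, zero at the start; "wrist_torque": the same for the moment, N m; "finger_gap": finger opening in mm.
Only numpy, scipy, OpenCV 4.12 (cv2) and the standard library are available. Lean on these libraries where they do the work, as an engineer would, in place of code of your own. Each camera call takes 0.05 s, during which the arm holds its last target. There are 200 camera calls.

## Task

Flip the toggle on the power box over to the green-dot side to power the monitor. Then pick up the orange colour probe and press its flat black foot onto the white patch in the middle of the sloping screen, tilted so that the whole foot sits flush on the glass, with a light press that pushes its sprung foot in by a few millimetres, and finish while still gripping it and pressing it there. Do not push the screen to another angle, and leave the battery pack, cleaner bottle and lens cap where they are.

Things in the scene. Friction and masses are not known exactly. Their poses are not given: they have to be found in the camera images.
- probe: Loose colour probe, about 0.13 to 0.23 kg in all, standing on its foot on the desk, left or right of the monitor, yaw within 0.8 rad: an orange grip block 44 (x) x 30 (y) x 52 mm tall, from 20 to 72 mm above the underside, grippable across either pair of sides, over a flat black sprung foot 76 (x) x 60 (y) x 10 mm. Origin: centre of the foot's underside while the foot is out; z points up through the block.
- foot_face (a point): Centre of the flat underside of the probe's black foot, the face that must lie on the glass. Same axes as the probe (z from the foot to the grip block).
- foot (a joint): How far the sprung foot is pushed in towards the grip block, m: 0 = out, 0.008 = right in (then solid). It starts to give at 3 N and takes 1.2 N more per mm, so 3 to 4 mm means 7 to 8 N, a good firm press. It slides straight along the probe's z and does not swivel.
- screen_mid (a point): Middle of the glass, centre of a white patch 36 x 44 mm, about 0.145 m above the desk. z points straight out of the glass, x up the slope (away from the robot), y level along the glass. The panel is a flat slab 200 mm (x) x 260 mm (y) x 18 mm, glass level with the bezel, no raised rim. Turned up to 0.2 rad from facing the robot squarely.
- screen (a joint): Slope of the screen from level, rad: 0.25 to 0.55 at the start (far edge up, glass facing up and towards the robot). Stiff friction hinge with no spring, level axis along y, 28 mm beneath screen_mid, 120 mm above the desk; about 8 N m shifts it, so pressing near the middle does not move it. It must stay as found.
- screen_top (a point): Middle of the screen's far (upper) edge, on the glass face, 100 mm up the slope from screen_mid. Used to see whether the screen has been shifted (limit 10 mm).
- power_box: Fixed grey power box 110 (x) x 70 (y) x 40 mm high; origin: centre of its underside; x points from the red-dot end (off) to the green-dot end (on). It stands on the other side of the monitor from the probe, yaw up to 0.9 rad either way.
- toggle (a joint): Toggle angle, rad: 0 = off, leaning 0.5 rad towards the red dot (box -x); 1.0 = on, leaning 0.5 rad towards the green dot (box +x). Axis along the box's y, 45 mm above the desk over the box's middle. Its heavy ball makes it fall over centre: from about 0.8 it drops to the on stop by itself, below 0.2 to the off stop; 1 N at the ball moves it.
- toggle_tip (a point): Centre of the red ball (26 mm across) on the toggle's end, 60 mm from the hinge axis, about 98 mm above the desk at either stop.
- battery: Bystander: grey battery pack 70 x 40 x 45 mm high, origin at the centre of its underside.
- cleaner: Bystander: blue cleaner bottle, 40 mm across, 100 mm high, origin at the centre of its underside.
- lens_cap: Bystander: black lens cap, a disc 80 mm across and 14 mm high, origin at the centre of its underside.
There are look-alikes about, which are no part of the job. What is shaped like the probe but purple is not meant.

How it is judged (in metres and radians):
On the way, in this order (a step that is already met when the one before it is completed fails the run):
1. the toggle is flipped fully on while the probe is not on the screen (value of joint toggle above 0.9 rad and distance between foot_face and screen_mid above 0.06 m), for 0.2 s.
2. the probe is lifted off the desk in the fingers (height (world z) of probe above 0.05 m and contact force between the fingers and probe above 1 N), for 0.2 s.
At the end, for the whole second after the job is handed in: Toggle still on (above 0.9 rad). The foot's underside lies on the glass (within 4 mm), parallel to it within 0.06 rad, its centre within 25 mm of the middle of the screen, pressed on it with more than 4 N (never more than 30 N) and gripped by the fingers (more than 3 N), all through the last second (value of joint toggle above 0.9 rad and angle between the z axis of foot_face and the z axis of screen_mid, either way round below 0.06 rad and z of foot_face in the frame of screen_mid between -0.004 and 0.004 m and distance between foot_face and screen_mid below 0.025 m and contact force between probe and screen above 4 N and contact force between the fingers and probe above 3 N); the arm keeps its last pose, push and grip.
It fails at once if the probe is pressed on the screen with more than 30 N (contact force between probe and screen above 30 N).
It fails at once if the screen is pushed more than 10 mm (at its upper edge) out of its set angle (distance of screen_top from where it was at the start of the episode above 0.01 m).
It fails at once if the battery pack is moved more than 30 mm (distance of battery from where it was at the start of the episode above 0.03 m).
It fails at once if the cleaner bottle is moved more than 30 mm (distance of cleaner from where it was at the start of the episode above 0.03 m).
It fails at once if the lens cap is moved more than 30 mm (distance of lens_cap from where it was at the start of the episode above 0.03 m).
It also fails if it takes over 54 s, if anything falls off the work surface, if the arm or the gripper's body presses on something with over 40 N, if the wrist force passes 120 N, or if a joint passes its speed limit or range.

## Working session

There is one attempt and no reset: what is moved stays moved. The work goes in short steps, Python scripts to look and compute and a shell command to move; the robot and the scene stay as the last step left them, time stands still between calls to the robot, and variables do not carry over. Pictures are saved under pics/ and viewed, about 8 in all and at most 12, crops included, and the job is handed in when it is done.

```bash
ls; mkdir -p pics
python3 - <<'E'
from bench import r, optics
import cv2,numpy as np
s=r.sense();print(s)
for n in("scene","side"):
    p,d=optics.snapshot(n);cv2.imwrite(f"pics/{n}0.png",p);np.save(f"pics/{n}0.npy",d)
    c=optics.camera_params(n);print(n,c)
    if n=="scene":
        for q in("probe","foot_face","screen_mid","screen_top","power_box","toggle_tip","battery","cleaner","lens_cap"):
            print(q,[(np.round(x["at"]),round(x["score"],2)) for x in optics.search_frame(n,q)])
E
```

```text
pics
{'time': 0.0, 'joint_pos': array([-6.83191565e+01,  7.51532716e+00,  8.53320228e+01, -6.55441255e-04,
        8.72631243e+01, -4.89187794e+00]), 'qd': array([ 6.61451511e-02, -3.12789142e-02,  4.67641641e-02,  8.60175559e-02,
        5.74346289e-05, -7.83764872e-02]), 'joint_efforts': array([-3.60005279e-04, -5.69404542e+01, -5.00553238e+01, -4.64662044e-04,
        1.46837987e-02, -1.72670752e-05]), 'tool_pos': array([ 268.2118079 , -536.06468326,  230.21588161]), 'tcp_rot': array([-1.79991231e+02,  1.10127610e-01, -6.34272383e+01]), 'ft_force': array([ 0.03259658, -0.52358768,  0.19678551]), 'wrist_torque': array([-0.03049307, -0.00068398,  0.00090147]), 'finger_gap': 85.58360564889682}
scene {'camera_matrix': array([[447.25082492,   0.        , 317.81744662],
       [  0.        , 447.25082492, 239.09557182],
       [  0.        ,   0.        ,   1.        ]]), 'eye': array([ 872.74425357, -430.11510334,  836.08562972]), 'orientation': array([-142.64279152,    0.25007584,   39.3296851 ])}
probe [(array([433., 322.,  22.]), 0.89), (array([414., 190.,  27.]), 0.77), (array([292., 302.,  30.]), 0.75)]
foot_face [(array([441., 315.,   9.]), 0.83), (array([417., 191.,   8.]), 0.74), (array([294., 298.,  10.]), 0.73)]
screen_mid [(array([616.,  11., 157.]), 0.73)]
screen_top [(array([612.,  16., 149.]), 0.76), (array([ 425., -296.,  101.]), 0.47)]
power_box [(array([ 443., -312.,   37.]), 0.9)]
toggle_tip [(array([ 421., -299.,  103.]), 0.54)]
battery [(array([627., 387.,  35.]), 0.56)]
cleaner [(array([410., -68.,  60.]), 0.8)]
lens_cap [(array([ 656., -391.,   14.]), 0.97)]
side {'camera_matrix': array([[499.14084603,   0.        , 316.28009724],
       [  0.        , 499.14084603, 242.38974715],
       [  0.        ,   0.        ,   1.        ]]), 'eye': array([326.00452458, 852.66382482, 962.12435966]), 'orientation': array([-134.74329391,    1.17413508, -167.9243183 ])}
```

View pics/scene0.png

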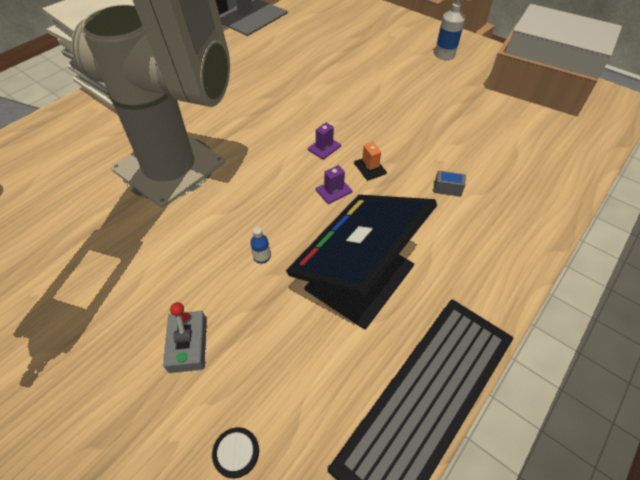

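View pics/side0.png

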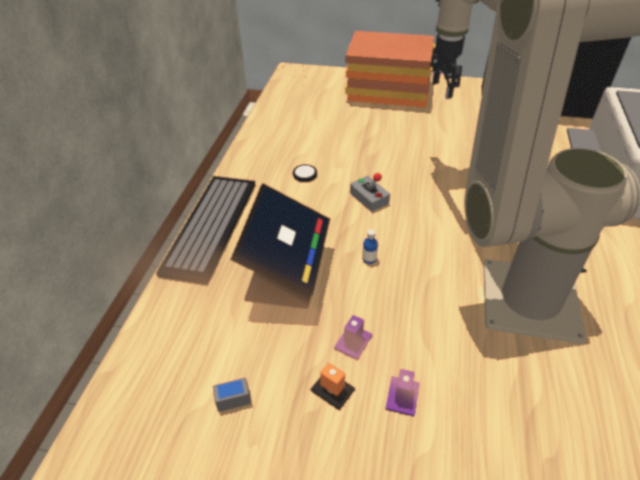

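The scene view shows the orange probe at (372,158), between two purple look-alikes at (324,140) and (334,183). The white patch is at (359,235). The toggle ball is at (177,309), with the green dot at (181,357). Next I'll get metric positions from depth.

```bash
cat > h.py <<'E'
import numpy as np,cv2
from scipy.spatial.transform import Rotation as R
from bench import r, optics
def cloud(n,tag):
    c=optics.camera_params(n);p,d=optics.snapshot(n)
    cv2.imwrite(f"pics/{tag}.png",p)
    K=c["camera_matrix"];v,u=np.mgrid[:480,:640]
    P=np.stack([(u-K[0,2])/K[0,0]*d,(v-K[1,2])/K[1,1]*d,d],-1)
    W=P@R.from_euler("xyz",c["orientation"],degrees=True).as_matrix().T+c["eye"]
    W[d<=0]=np.nan
    return p,cv2.cvtColor(p,cv2.COLOR_BGR2HSV).astype(int),W
def sel(h,W,lo,hi,s0,v0,ctr,rad):
    m=(h[...,0]>=lo)&(h[...,0]<=hi)&(h[...,1]>=s0)&(h[...,2]>=v0)
    m&=np.linalg.norm(W[...,:2]-ctr,axis=-1)<rad
    return m
def plane(P):
    P=P[np.isfinite(P).all(1)]
    for _ in range(4):
        c=P.mean(0);n=np.linalg.svd(P-c,full_matrices=False)[2][2];n*=np.sign(n[2])
        e=(P-c)@n;P=P[abs(e)<max(2*e.std(),.5)]
    return c,n,e.std()
E
python3 - <<'E'
from h import *
np.set_printoptions(precision=1,suppress=True)
for n in("scene","side"):
    p,h,W=cloud(n,n+"1");print(n)
    # screen: patch
    m=(h[...,1]<60)&(h[...,2]>150)&(np.linalg.norm(W-[616,11,150],axis=-1)<45)
    print("patch",m.sum(),np.nanmean(W[m],0),np.ptp(W[m],0))
    g=(np.linalg.norm(W-[616,11,150],axis=-1)<85)&(W[...,2]>90)
    c,nn,e=plane(W[g]);print("plane",c,nn.round(3),e,"slope",np.arccos(nn[2]),"yaw",np.arctan2(-nn[1],-nn[0]))
    for nm,lo,hi in(("orange",5,20),):
        m=sel(h,W,lo,hi,120,80,[433,322],60);Q=W[m];print(nm,m.sum(),Q.mean(0),Q.min(0),Q.max(0))
        t=Q[Q[:,2]>68.5];print("top",len(t),t.mean(0),cv2.minAreaRect(t[:,:2].astype(np.float32)))
    m=(h[...,2]<60)&(np.linalg.norm(W[...,:2]-[433,322],axis=-1)<55)&(W[...,2]<16)&(W[...,2]>5);Q=W[m]
    if len(Q)>5:print("foot",len(Q),cv2.minAreaRect(Q[:,:2].astype(np.float32)),Q[:,2].mean())
    m=sel(h,W,45,85,100,50,[440,-312],90);print("green",m.sum(),W[m].mean(0))
    m=(((h[...,0]<6)|(h[...,0]>174))&(h[...,1]>140)&(h[...,2]>60)&(np.linalg.norm(W[...,:2]-[430,-305],axis=-1)<90))
    Q=W[m];a=Q[Q[:,2]>75];b=Q[Q[:,2]<55];print("ball",len(a),a.mean(0),a.max(0),"red",len(b),b.mean(0))
    m=(np.linalg.norm(W[...,:2]-[443,-312],axis=-1)<90)&(abs(W[...,2]-40)<6);Q=W[m];print("box",len(Q),cv2.minAreaRect(Q[:,:2].astype(np.float32)))
E
```

```text
scene
patch 152 [593.   31.2 145.8] [29.6 38.1 17.8]
plane [615.3   8.1 157.5] [-0.5 -0.   0.9] 0.6935625325477558 slope 0.5124821681712818 yaw 0.03691164559723902
orange 376 [427.8 322.8  53.7] [397.3 305.6  -4. ] [448.5 379.1  74.9]
top 123 [424.  327.7  71.3] ((422.778076171875, 329.5987243652344), (30.26039695739746, 45.75910186767578), 64.99819946289062)
foot 262 ((424.5003662109375, 328.084228515625), (58.937110900878906, 70.58390808105469), 63.540687561035156) 9.460156986458252
green 78 [ 464.  -337.1   42.9]
ball 132 [ 418.  -289.7  106.1] [ 426.  -277.4  112.4] red 50 [ 404.7 -277.8   43.1]
box 1644 ((434.1031799316406, -309.2740478515625), (71.27183532714844, 110.5), 45.34319305419922)
side
patch 147 [593.8  31.1 146. ] [33.  41.4 21.8]
plane [611.9  14.7 155.8] [-0.5 -0.   0.9] 1.277808081421239 slope 0.5135777879030611 yaw 0.04210981788837983
orange 591 [421.9 337.6  52.5] [397.5 269.3  -4.7] [457.6 356.1  76.5]
top 237 [422.3 334.9  71.5] ((422.5028076171875, 334.071533203125), (29.96337127685547, 44.21237564086914), 63.910667419433594)
foot 291 ((424.7012939453125, 352.14996337890625), (73.64018249511719, 36.64686965942383), 1.164599895477295) 9.418068354023196
green 10 [ 462.9 -333.5   43.3]
ball 36 [ 412.3 -279.3  104. ] [ 421.2 -271.4  111.8] red 11 [ 402.6 -275.3   42.4]
box 520 ((432.465087890625, -304.89459228515625), (72.60140228271484, 113.57752990722656), 45.0589599609375)
```

```bash
python3 -m pendant '[[0,0,0,0,-6.1],[0,0,0,0,-6.1],[0,0,0,0,-6.2],[0,-20,-46,0,0],[0,-20,-46,0,0],[0,-20,-46,0,0],[0,-20,-46,0,0],[0,-20,-46,0,0],[0,-21,-49,0,0],[0,0,0,0,0]]' 20
```

```text
time: 1.65
tool_pos: [380.8, -252.7, 231.7]
tcp_rot: [-179.9, -0.0, -44.7]
ft_force: [-0.0, -0.4, 0.8]
finger_gap: -0.2
```

```bash
python3 -m pendant '[[0,0,0,48,0],[0,0,0,48,0],[0,0,0,47,0],[0,0,0,0,0],[0,15,0,0,0],[0,15,0,0,0],[0,12,0,0,0],[0,10,0,0,0],[0,10,0,0,0],[0,10,0,0,0]]' && python3 -m pendant '[[0,0,0,0,0],[0,0,0,0,0],[0,0,0,0,0]]'
python3 - <<'E'
from h import *
np.set_printoptions(precision=1,suppress=True)
p,h,W=cloud("scene","tog")
m=(((h[...,0]<6)|(h[...,0]>174))&(h[...,1]>140)&(h[...,2]>60)&(np.linalg.norm(W[...,:2]-[430,-305],axis=-1)<90))
Q=W[m];a=Q[Q[:,2]>75];print("ball",len(a),a.mean(0),a.max(0))
E
```

```text
time: 2.65
tool_pos: [430.5, -309.5, 89.4]
tcp_rot: [-180.0, -0.1, -45.0]
ft_force: [0.1, -0.3, -0.5]
finger_gap: -0.3
time: 2.95
tool_pos: [429.3, -308.2, 88.1]
tcp_rot: [180.0, 0.0, -45.0]
ft_force: [0.8, -0.5, 0.5]
finger_gap: -0.2
ball 157 [ 459.2 -328.8  105.7] [ 467.2 -316.   111.9]
```

The ball is now on the green side, so the toggle is on. Next I'll retreat, turn and head for the probe.

```bash
python3 -m pendant '[[0,-40,0,0,0],[0,0,0,-48,0],[0,0,0,-50,-8.5],[0,0,0,-50,-8.5],[0.6,0,0,0,-8.5],[0.6,0,0,0,-8.5],[0.6,0,0,0,-8.5],[0.6,0,0,0,-8.5],[0.6,0,0,0,-8.5],[0.6,0,0,0,-8.5]]' && python3 -m pendant '[[0.6,0,0,0,-8.5],[0.6,0,0,0,-8.5],[0.6,0,0,0,-8.5],[0.6,0,0,0,-8.5],[0.6,0,0,0,-8],[0.6,0,0,0,0],[0.6,0,0,0,0]]' && python3 -m pendant '[[0.9,38,-16,0,0],[0.9,38,-16,0,0],[0.9,38,-16,0,0],[0.9,38,-16,0,0],[0.9,38,-16,0,0],[0.9,38,-16,0,0],[0.9,38,-16,0,0],[0.9,38,-16,0,0],[0.9,38,-16,0,0],[0.9,38,-16,0,0]]'
```

```text
time: 4.0
tool_pos: [401.1, -279.9, 236.2]
tcp_rot: [-180.0, 0.0, 23.3]
ft_force: [-0.3, 0.3, 1.1]
finger_gap: 51.2
time: 4.7
tool_pos: [401.2, -280.1, 236.2]
tcp_rot: [-180.0, -0.0, 64.7]
ft_force: [-0.3, -0.3, 0.3]
finger_gap: 51.4
time: 5.7
tool_pos: [416.8, 133.5, 236.5]
tcp_rot: [180.0, -0.0, 64.7]
ft_force: [-0.1, 0.4, 0.4]
finger_gap: 77.0
```

```bash
python3 -m pendant '[[0.9,38,-16,0,0],[0.9,38,-16,0,0],[0.9,38,-16,0,0],[0.9,38,-16,0,0],[0.9,30,-14,0,0],[0.9,0,0,0,0],[0.9,0,0,0,0]]'
python3 - <<'E'
from h import *
np.set_printoptions(precision=1,suppress=True)
s=r.sense();print(s["tool_pos"],s["tcp_rot"],s["joint_pos"])
p,h,W=cloud("wrist","w1")
m=sel(h,W,5,20,120,80,[423,330],60);Q=W[m];t=Q[Q[:,2]>66];print(len(t),t.mean(0),cv2.minAreaRect(t[:,:2].astype(np.float32)))
E
```

```text
time: 6.4
tool_pos: [423.0, 330.0, 235.9]
tcp_rot: [-180.0, 0.1, 64.9]
ft_force: [0.7, -0.6, -0.1]
finger_gap: 77.0
[423.  330.  235.9] [-180.     0.1   64.9] [ 32.5  -2.4  95.   -0.   87.5 -32.4]
2343 [424.2 336.3 112.8] ((424.3459777832031, 332.8486328125), (111.48371124267578, 43.22426986694336), 64.3106918334961)
```

Run:
```python
from h import *
np.set_printoptions(precision=1,suppress=True)
p,h,W=cloud("wrist","w2")
m=sel(h,W,5,20,120,80,[423,330],60)&(W[...,2]>66)&(W[...,2]<77);t=W[m];print(len(t),t.mean(0),cv2.minAreaRect(t[:,:2].astype(np.float32)))
m=(W[...,2]>6)&(W[...,2]<14)&(np.linalg.norm(W[...,:2]-[423,330],axis=-1)<60);t=W[m];print(len(t),t.mean(0),cv2.minAreaRect(t[:,:2].astype(np.float32)))
```

```text
1915 [423.2 332.8  71.7] ((424.48773193359375, 332.35089111328125), (30.00284767150879, 43.884883880615234), 64.86603546142578)
2959 [416.  335.9   9.9] ((424.60150146484375, 332.25225830078125), (60.2390251159668, 75.71941375732422), 65.33004760742188)
```

View pics/w2.png

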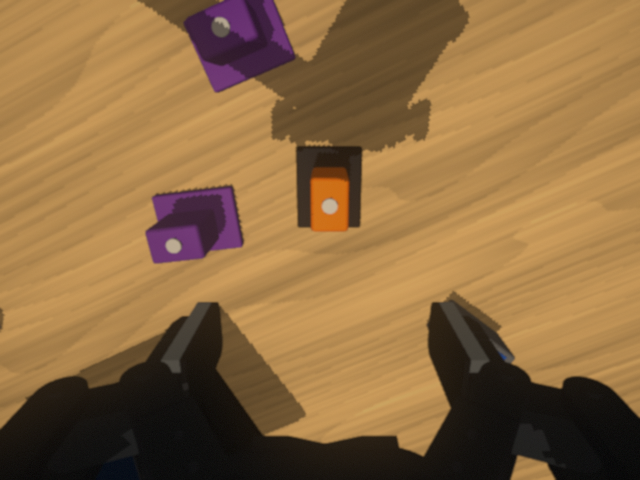

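The wrist view shows the orange block at (330,200), square to the jaws, with the purple look-alikes well clear at (195,225) and (240,45). I'll descend and grip.

```bash
python3 -m pendant '[[0.9,2.7,0.4,45,0],[0.9,0,0,45,0],[0.9,0,0,45,0],[0.9,0,0,40,0],[0.9,0,0,20,0],[0.9,0,0,16,0],[0.9,0,0,0,0],[0,0,0,0,0],[0,0,0,0,0],[0,0,0,0,0]]' 25 && python3 -m pendant '[[0,0,0,0,0],[0,0,0,0,0],[0,0,0,0,0],[0,0,0,0,0],[0,0,0,0,0]]'
```

```text
time: 7.5
tool_pos: [426.1, 332.4, 26.9]
tcp_rot: [179.9, -0.1, 64.9]
ft_force: [-1.0, 0.1, -0.0]
finger_gap: 33.9
time: 8.0
tool_pos: [425.5, 332.3, 25.7]
tcp_rot: [180.0, -0.1, 65.0]
ft_force: [2.5, 0.6, 3.3]
finger_gap: 29.7
```

```bash
python3 -m pendant '[[0,0,0,-20,0],[0,0,0,-30,0],[0,0,0,-40,0],[0,0,0,-40,0],[0,0,0,-40,0],[0,0,0,-30,-6.8],[0,0,0,0,-6.8],[0,0,0,0,-6.8],[0,0,0,0,-6.9],[0,0,0,0,0]]' && python3 -m pendant '[[0,-31,15,0,0],[0,-31,15,0,0],[0,-31,15,0,0],[0,-31,15,0,0],[0,-31,15,0,0],[0,-31,15,0,0],[0,-31,15,0,0],[0,-30,15,0,0],[0,-30,15,0,0],[0,-30,16,0,0]]' && python3 -m pendant '[[0,0,0,0,0],[0,0,0,0,0],[0,0,0,0,0]]'
python3 - <<'E'
from h import *
np.set_printoptions(precision=1,suppress=True)
s=r.sense();print(s["tool_pos"],s["tcp_rot"],s["finger_gap"])
p,h,W=cloud("side","s2");q=p[130:330,200:420];cv2.imwrite("pics/s2c.png",cv2.resize(q,None,fx=3,fy=3))
p,h,W=cloud("wrist","w3")
E
```

```text
time: 9.0
tool_pos: [424.0, 331.5, 224.0]
tcp_rot: [-179.8, 0.1, 92.4]
ft_force: [-0.0, 0.3, -1.9]
finger_gap: 29.6
time: 10.0
tool_pos: [587.8, 30.0, 224.2]
tcp_rot: [-179.9, -0.0, 92.0]
ft_force: [0.4, 0.9, -1.7]
finger_gap: 29.8
time: 10.3
tool_pos: [587.3, 31.9, 224.6]
tcp_rot: [-179.9, -0.0, 92.2]
ft_force: [-0.4, 0.3, -1.0]
finger_gap: 30.1
[587.3  31.9 224.6] [-179.9   -0.    92.2] 30.095479560644897
```

View pics/w3.png

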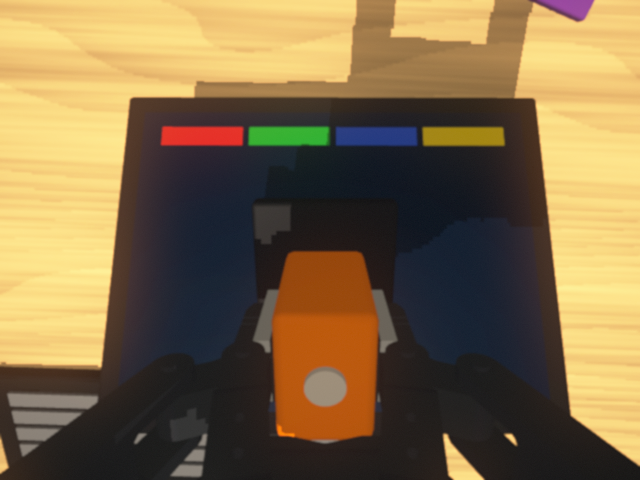

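View pics/s2c.png

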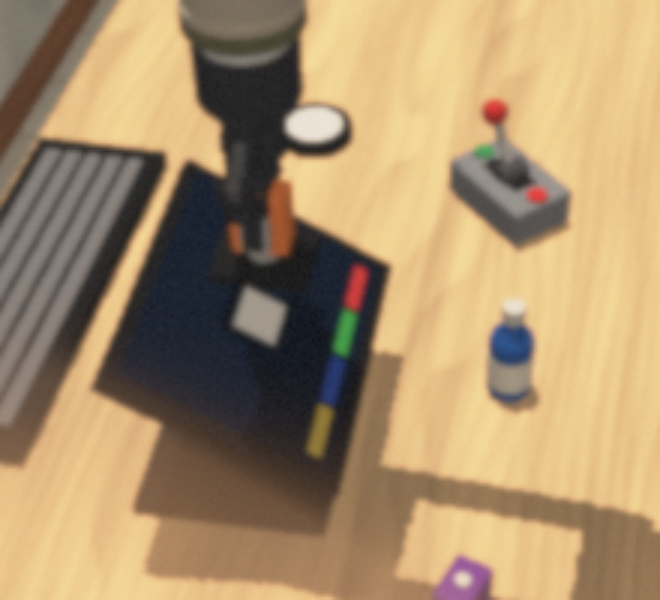

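Both views show the probe hanging upright over the glass. The white patch is at (260,315) in the crop, and the toggle leans to green. The moves offer no tilt, so I'll touch the foot's upslope edge to the glass and pivot the probe in the lightly gripping pads.

```bash
python3 -m pendant '[[0,0,1,15,0],[0,0,0,10,0],[0,0,0,5,0],[0,0,0,2,0],[0,0,0,0,0],[0,0,0,0,0]]' 20; python3 -m pendant '[[0,0,0,2,0],[0,0,0,1,0],[0,0,0,0,0]]';python3 -m pendant '[[0,0,0,1.5,0],[0,0,0,0,0],[0,0,0,0,0]]'
```

```text
time: 11.0
tool_pos: [589.3, 31.2, 193.7]
tcp_rot: [180.0, 0.0, 92.3]
ft_force: [-1.1, -0.1, -1.7]
finger_gap: 29.4
time: 11.3
tool_pos: [589.0, 31.2, 190.2]
tcp_rot: [-180.0, -0.0, 92.3]
ft_force: [-0.3, 0.3, -1.2]
finger_gap: 29.5
time: 11.6
tool_pos: [589.2, 31.2, 189.3]
tcp_rot: [180.0, 0.0, 92.3]
ft_force: [-1.3, 0.3, 2.9]
finger_gap: 30.0
```

```bash
python3 -m pendant '[[0,0,-1.5,1.5,0],[0,0,-1.5,1.5,0],[0,0,-1.5,1.5,0],[0,0,0,0,0]]'; python3 -m pendant '[[0,0,-1.5,1.5,0],[0,0,-1.5,1.5,0],[0,0,-1.5,1.5,0],[0,0,0,0,0]]'
cat > tilt.py <<'E'
from h import *
import sys
np.set_printoptions(precision=3,suppress=True)
s=r.sense();T=s["tool_pos"]
p,h,W=cloud("wrist",sys.argv[1])
m=(h[...,0]>=5)&(h[...,0]<=20)&(h[...,1]>=120)&(h[...,2]>=40)&(np.linalg.norm(W-(T+[0,0,20]),axis=-1)<50)
Q=W[m];fit=lambda P:plane(P)
# split block points into front face / top by k-means on local normals
n=np.cross(np.gradient(cv2.GaussianBlur(W.astype(np.float32),(7,7),0),axis=1),np.gradient(cv2.GaussianBlur(W.astype(np.float32),(7,7),0),axis=0))
n/=np.linalg.norm(n,axis=-1,keepdims=True);n*=np.where(n[...,2:]<0,-1,1)
for nm,k in(("top",m&(n[...,2]>.8)),("front",m&(n[...,2]<.6))):
    if k.sum()>60:
        c,nn,e=plane(W[k]);a=np.degrees(np.arctan2(-nn[0],nn[2]));print(nm,k.sum(),c,nn,"err",e.round(2),"tilt",a if nm=="top" else a-90 if a>0 else a+90)
print("TCP",T,"F",s["ft_force"])
E
python3 tilt.py t1
```

```text
time: 12.0
tool_pos: [584.4, 31.0, 184.4]
tcp_rot: [180.0, 0.0, 92.3]
ft_force: [-1.4, 0.2, 4.5]
finger_gap: 29.9
time: 12.4
tool_pos: [580.2, 30.8, 180.3]
tcp_rot: [179.9, 0.0, 92.3]
ft_force: [-2.1, -0.2, 6.5]
finger_gap: 29.6
top 7197 [577.165  30.206 225.33 ] [-0.004  0.002  1.   ] err 0.42 tilt 0.21859070649661605
front 5243 [557.476  29.151 205.248] [0.999 0.048 0.002] err 0.97 tilt 0.09648387584483942
TCP [580.235  30.816 180.306] F [-2.063 -0.208  6.541]
```

The block has not tilted at about 8 N; it slides instead. The spring still limits the force, so I'll press about 3 mm more and check the tilt.

```bash
python3 -m pendant '[[0,0,-0.5,1,0],[0,0,-0.5,1,0],[0,0,-0.5,1,0],[0,0,0,0,0],[0,0,0,0,0]]'; python3 tilt.py t2
```

```text
time: 12.95
tool_pos: [579.4, 30.8, 178.1]
tcp_rot: [179.9, 0.0, 92.3]
ft_force: [-1.1, -0.2, 8.8]
finger_gap: 29.4
top 6346 [576.093  30.669 223.137] [-0.005 -0.001  1.   ] err 0.42 tilt 0.28017456059308815
front 5362 [556.524  29.176 202.437] [0.999 0.044 0.009] err 0.69 tilt 0.5197725718165458
TCP [579.384  30.809 178.096] F [-1.051 -0.165  8.78 ]
```

About 0.34 N·m does not turn the probe in the pads, and the spring is near its end. I'll back off and pre-tilt by pushing the foot's edge sideways against the fixed power box's near long face, clear of the toggle.

```bash
python3 -m pendant '[[0,0,0,-5,0],[0,0,0,-20,0],[0,0,0,-37,0],[0,0,0,0,8.5],[0,0,0,0,8.5],[0,0,0,0,8.5],[0,0,0,0,8.5],[0,0,0,0,8.5],[0,0,0,0,8.5],[0,0,0,0,8.5]]' && python3 -m pendant '[[0,0,0,0,8.5],[0,0,0,0,8.5],[0,0,0,0,8.5],[0,0,0,0,8.5],[0,0,0,0,8.5],[0,0,0,0,8.5],[0,0,0,0,8.5],[0,0,0,0,8.5],[0,0,0,0,8.5],[0,0,0,0,1.3]]' && python3 -m pendant '[[0,10.6,42.7,0,0],[0,10.6,42.7,0,0],[0,10.6,42.7,0,0],[0,10.6,42.7,0,0],[0,10.6,42.7,0,0],[0,10.6,42.7,0,0],[0,10.6,42.7,0,0],[0,10.6,42.7,0,0],[0,10.6,42.7,0,0],[0,10.6,42.7,0,0]]' && python3 -m pendant '[[0,0,0,0,0],[0,0,0,0,0],[0,0,0,0,0]]'
```

```text
time: 14.0
tool_pos: [577.8, 30.8, 237.4]
tcp_rot: [-179.9, 0.1, 32.4]
ft_force: [0.0, -0.2, -1.7]
finger_gap: 29.5
time: 15.0
tool_pos: [577.9, 30.8, 237.6]
tcp_rot: [179.9, 0.1, -45.2]
ft_force: [0.5, 0.5, -0.6]
finger_gap: 29.7
time: 16.0
tool_pos: [349.9, -347.1, 238.3]
tcp_rot: [-180.0, 0.0, -44.8]
ft_force: [0.6, 0.1, -0.3]
finger_gap: 29.9
time: 16.3
tool_pos: [351.6, -345.2, 238.3]
tcp_rot: [-180.0, 0.1, -44.9]
ft_force: [0.5, 0.3, -0.9]
finger_gap: 29.6
```

```bash
python3 -m pendant '[[0,0,0,45,0],[0,0,0,45,0],[0,0,0,45,0],[0,0,0,35,0],[0,0,0,22,0],[0,0,0,0,0],[0,0,-4,0,0],[0,0,-4,0,0],[0,0,0,0,0],[0,0,0,0,0]]'; python3 -m pendant '[[0,0,-2,0,0],[0,0,-2,0,0],[0,0,-2,0,0],[0,0,0,0,0],[0,0,0,0,0]]';python3 -m pendant '[[0,0,-2,0,0],[0,0,-2,0,0],[0,0,-2,0,0],[0,0,0,0,0],[0,0,0,0,0]]'
python3 - <<'E'
s=open("tilt.py").read()
s=s.replace('n=np.cross','y=np.radians(s["tcp_rot"][2]);D=np.array([np.sin(y),-np.cos(y),0])\nn=np.cross').replace("-nn[0]","-nn@D").replace('",k.sum()','"')
open("tilt.py","w").write(s)
E
python3 tilt.py t3
```

```text
time: 17.3
tool_pos: [358.0, -341.0, 48.3]
tcp_rot: [180.0, -0.1, -45.0]
ft_force: [0.2, -0.2, -1.6]
finger_gap: 29.7
time: 17.8
tool_pos: [360.6, -337.4, 47.3]
tcp_rot: [179.9, -0.0, -45.0]
ft_force: [-5.0, -3.9, 0.5]
finger_gap: 29.8
time: 18.3
tool_pos: [364.8, -333.5, 47.4]
tcp_rot: [179.8, -0.1, -45.0]
ft_force: [-5.1, -7.0, -0.2]
finger_gap: 29.4
top 7702 [ 369.007 -330.102   92.123] [0.078 0.077 0.994] err 0.62 tilt 6.296205788397395
front 5422 [ 382.224 -325.262   70.615] [-0.901 -0.422  0.097] err 3.15 tilt 5.936681318394747
TCP [ 364.845 -333.532   47.444] F [-5.147 -7.046 -0.191]
```

It tilts: 6.3° so far at about 8.5 N, in the right direction. I'll continue.

```bash
python3 -m pendant '[[0,0,-2,0,0],[0,0,-2,0,0],[0,0,-2,0,0],[0,0,-2,0,0],[0,0,-2,0,0],[0,0,-2,0,0],[0,0,-2,0,0],[0,0,0,0,0],[0,0,0,0,0]]'; python3 tilt.py t4
```

```text
time: 19.25
tool_pos: [375.0, -323.4, 47.4]
tcp_rot: [179.9, -0.1, -45.0]
ft_force: [-5.1, -5.7, 0.2]
finger_gap: 29.9
top 6224 [ 378.794 -319.086   91.488] [0.245 0.245 0.938] err 0.5 tilt 20.28702784042402
front 3525 [ 390.142 -318.566   75.05 ] [-0.841 -0.517  0.162] err 6.45 tilt 9.592242285376258
TCP [ 374.971 -323.39    47.375] F [-5.057 -5.693  0.197]
```

```bash
python3 -m pendant '[[0,0,-2,0,0],[0,0,-2,0,0],[0,0,-2,0,0],[0,0,-2,0,0],[0,0,-1,0,0],[0,0,0,0,0],[0,0,0,0,0]]'; python3 tilt.py t5;  python3 -m pendant '[[0,0,4,0,0],[0,0,6,0,0],[0,0,0,0,0],[0,0,0,0,0]]'; python3 tilt.py t6
```

```text
time: 20.0
tool_pos: [381.4, -317.0, 47.3]
tcp_rot: [179.9, -0.1, -45.0]
ft_force: [-5.1, -5.1, 1.2]
finger_gap: 29.7
top 5711 [ 386.242 -312.67    91.095] [0.342 0.342 0.875] err 0.53 tilt 28.937563638569035
front 2632 [ 391.326 -314.259   89.253] [0.293 0.393 0.872] err 2.56 tilt -60.90954690998191
TCP [ 381.358 -316.963   47.33 ] F [-5.096 -5.066  1.22 ]
time: 20.45
tool_pos: [374.6, -322.7, 46.7]
tcp_rot: [-180.0, 0.0, -45.1]
ft_force: [-0.2, 0.8, -1.2]
finger_gap: 29.7
top 5687 [ 379.295 -317.632   90.165] [0.339 0.338 0.878] err 0.52 tilt 28.59071742530761
front 2947 [ 386.574 -321.728   85.984] [0.459 0.383 0.802] err 6.34 tilt -53.386799001075204
TCP [ 374.586 -322.669   46.684] F [-0.157  0.843 -1.231]
```

```bash
cat > face.py <<'E'
from h import *
import sys
np.set_printoptions(precision=3,suppress=True)
s=r.sense();T=s["tool_pos"];y=np.radians(s["tcp_rot"][2]);D=np.array([np.sin(y),-np.cos(y),0]);J=np.array([np.cos(y),np.sin(y),0])
p,h,W=cloud("wrist",sys.argv[1])
th=np.radians(float(sys.argv[2]));nb=-D*np.sin(th)+np.array([0,0,np.cos(th)])
m=(h[...,0]>=5)&(h[...,0]<=20)&(h[...,1]>=120)&(h[...,2]>=40)&(np.linalg.norm(W-(T+[0,0,30]),axis=-1)<50)
Q=W[m];t=Q@nb;hi=np.percentile(t,90);c,n,e=plane(Q[abs(t-np.median(t[t>hi-6]))<5])
Q=Q[abs((Q-c)@n)<2];ex=np.cross(J,n)*-1;ex*=np.sign(ex@D);ey=np.cross(n,ex)
uv=np.c_[(Q-c)@ex,(Q-c)@ey].astype(np.float32);rc=cv2.minAreaRect(uv);print("rect",rc,"n",n,"tilt",np.degrees(np.arctan2(-n@D,n[2])),"side",np.degrees(n@J))
print("pct ex",np.percentile(uv[:,0],[1,99]),"ey",np.percentile(uv[:,1],[1,99]))
top=c+ex*rc[0][0]+ey*rc[0][1];f=top-72*n;d=f-T
print("face rel TCP: D,J,z",d@D,d@J,d[2],"face",f,"T",T,s["ft_force"])
E
python3 face.py f1 28.6
```

```text
rect ((0.8458900451660156, -0.09350204467773438), (74.14581298828125, 45.03548812866211), 89.8360595703125) n [0.339 0.34  0.877] tilt 28.71027921423902 side -0.039040494796074666
pct ex [-20.967  19.966] ey [-14.599  27.008]
face rel TCP: D,J,z 28.472779431398344 0.23650072523310506 -19.274784593499596 face [ 354.649 -342.856   27.384] T [ 374.631 -322.571   46.659] [ 0.249 -0.149 -1.092]
```

View pics/f1.png

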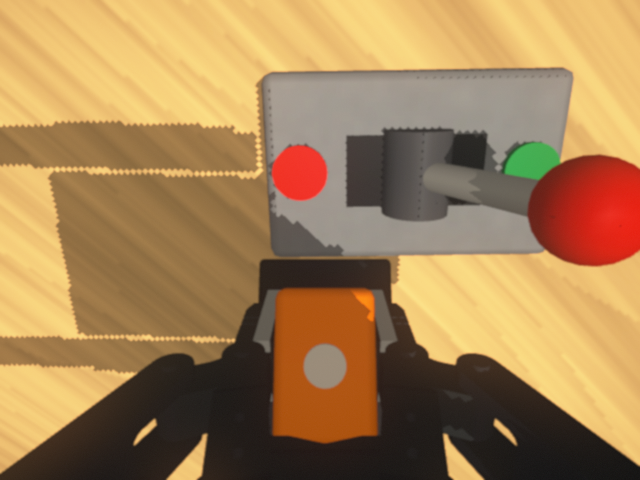

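The block is tilted about 28.7° against the screen's 29.4°. The toggle is still on, with the ball at (600,210) on the green side. Now back over the screen.

```bash
python3 -m pendant '[[0,0,10,0,0],[0,0,0,-40,0],[0,0,0,-50,0],[0,0,0,-50,0],[0,0,0,-50,-8.5],[0,0,0,0,-8.5],[0,0,0,0,-8.5],[0,0,0,0,-8.5],[0,0,0,0,-8.5],[0,0,0,0,-8.5]]' && python3 -m pendant '[[0,0,0,0,-8.5],[0,0,0,0,-8.5],[0,0,0,0,-8.5],[0,0,0,0,-8.5],[0,0,0,0,-8.5],[0,0,0,0,-8.5],[0,0,0,0,-8.5],[0,0,0,0,-8.5],[0,0,0,0,-8.5],[0,0,0,0,-8.5]]' && python3 -m pendant '[[0,35.2,19.7,0,-1.4],[0,35.2,19.7,0,0],[0,35.2,19.7,0,0],[0,35.2,19.7,0,0],[0,35.2,19.7,0,0],[0,35.2,19.7,0,0],[0,35.2,19.7,0,0],[0,35.2,19.7,0,0],[0,35.2,19.7,0,0],[0,35.2,19.7,0,0]]' && python3 -m pendant '[[0,0,0,25,0],[0,0,0,20,0],[0,0,0,0,0],[0,0,0,0,0]]'; python3 face.py f2 28.6
python3 - <<'E'
from h import *
p,h,W=cloud("side","s3");q=p[130:330,200:420];cv2.imwrite("pics/s3c.png",cv2.resize(q,None,fx=3,fy=3))
E
```

```text
time: 21.55
tool_pos: [367.2, -330.1, 236.7]
tcp_rot: [-180.0, 0.0, 6.3]
ft_force: [0.4, -0.2, -1.2]
finger_gap: 29.7
time: 22.55
tool_pos: [367.2, -330.1, 236.7]
tcp_rot: [-180.0, -0.0, 91.3]
ft_force: [0.3, 0.7, -1.9]
finger_gap: 29.8
time: 23.55
tool_pos: [551.3, 30.7, 236.8]
tcp_rot: [180.0, 0.0, 92.4]
ft_force: [1.0, -0.2, -1.4]
finger_gap: 29.2
time: 23.95
tool_pos: [550.4, 29.2, 191.7]
tcp_rot: [-179.9, 0.0, 92.4]
ft_force: [1.2, 0.2, -0.8]
finger_gap: 29.4
rect ((-0.17699241638183594, 0.02861499786376953), (42.95451736450195, 29.66327667236328), 0.054819438606500626) n [-0.479 -0.021  0.877] tilt 28.680332607195933 side -0.05086820743969152
pct ex [-20.757  19.684] ey [-14.21  14.23]
face rel TCP: D,J,z 27.720157717593917 0.001274642049994501 -19.77696359417837 face [578.144  30.351 171.972] T [550.448  29.209 191.749] [ 1.212  0.194 -0.832]
```

View pics/s3c.png

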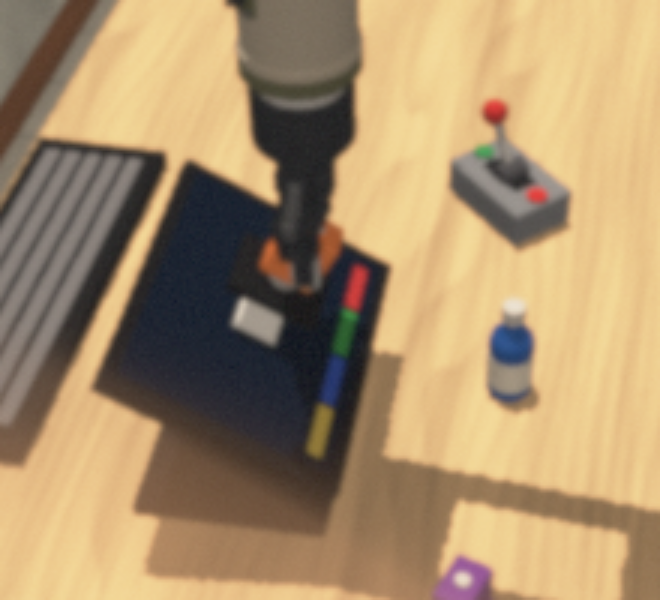

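The side view agrees: the tilted foot is just above the white patch at (258,322), about 30 mm off along the normal. I'll approach along the normal.

```bash
python3 -m pendant '[[0,0,4.9,8.7,0],[0,0,4.9,8.7,0],[0,0,2.9,5.2,0],[0,0,0,0,0],[0,0,0,0,0]]'; python3 -m pendant '[[0,0,1,1.7,0],[0,0,0.5,0.9,0],[0,0,0,0,0],[0,0,0,0,0]]'; python3 -m pendant '[[0,0,0.5,0.9,0],[0,0,0.5,0.9,0],[0,0,0,0,0],[0,0,0,0,0]]'; python3 -m pendant '[[0,0,0.5,0.9,0],[0,0,0,0,0],[0,0,0,0,0]]'
```

```text
time: 24.55
tool_pos: [563.3, 30.2, 168.8]
tcp_rot: [-179.9, -0.0, 92.4]
ft_force: [0.1, 0.7, -1.0]
finger_gap: 29.4
time: 24.95
tool_pos: [565.0, 30.3, 166.7]
tcp_rot: [180.0, 0.0, 92.4]
ft_force: [0.4, -0.4, -2.0]
finger_gap: 29.9
time: 25.35
tool_pos: [566.0, 30.3, 164.9]
tcp_rot: [180.0, -0.0, 92.4]
ft_force: [-0.6, 0.3, -0.7]
finger_gap: 29.6
time: 25.65
tool_pos: [566.4, 30.3, 164.1]
tcp_rot: [-180.0, 0.0, 92.4]
ft_force: [-2.9, -0.4, 2.3]
finger_gap: 29.8
```

```bash
python3 -m pendant '[[0,0,0.5,0.9,0],[0,0,0,0,0],[0,0,0,0,0]]'; python3 -m pendant '[[0,0,0.5,0.9,0],[0,0,0,0,0],[0,0,0,0,0]]'; python3 -m pendant '[[0,0,0.3,0.5,0],[0,0,0,0,0],[0,0,0,0,0]]'; python3 face.py f3 28.6
```

```text
time: 25.95
tool_pos: [566.9, 30.3, 163.1]
tcp_rot: [-180.0, -0.0, 92.4]
ft_force: [-3.3, 0.4, 3.0]
finger_gap: 29.8
time: 26.25
tool_pos: [567.5, 30.4, 162.2]
tcp_rot: [180.0, -0.0, 92.4]
ft_force: [-4.4, 0.3, 3.9]
finger_gap: 29.6
time: 26.55
tool_pos: [567.8, 30.4, 161.6]
tcp_rot: [-180.0, -0.0, 92.4]
ft_force: [-5.4, -0.7, 4.2]
finger_gap: 29.6
rect ((-0.20335960388183594, 0.13036823272705078), (29.95174789428711, 42.79189682006836), 89.99124145507812) n [-0.482 -0.021  0.876] tilt 28.860530072843755 side -0.04531839716191949
pct ex [-20.946  19.695] ey [-14.202  14.263]
face rel TCP: D,J,z 27.789069161428593 0.0886769713116502 -19.70553856046203 face [595.514  31.606 141.92 ] T [567.753  30.368 161.625] [-5.373 -0.695  4.195]
```

```bash
python3 -m pendant '[[0,0,0,0,0],[0,0,0,0,0],[0,0,0,0,0],[0,0,0,0,0],[0,0,0,0,0],[0,0,0,0,0],[0,0,0,0,0],[0,0,0,0,0],[0,0,0,0,0],[0,0,0,0,0]]'
python3 - <<'E'
from h import *
np.set_printoptions(precision=2,suppress=True)
p,h,W=cloud("scene","end")
m=(((h[...,0]<6)|(h[...,0]>174))&(h[...,1]>140)&(h[...,2]>60)&(np.linalg.norm(W[...,:2]-[430,-305],axis=-1)<90))
Q=W[m];a=Q[Q[:,2]>75];print("ball",a.mean(0))
p2,h2,W2=cloud("side","end2")
for Wi in(W,W2):
    M=np.array([593.4,31.1,146]);n0=np.array([-.49,-.02,.871]);d=(Wi-M)@n0;l=np.linalg.norm(Wi-M,axis=-1)
    g=(abs(d)<7)&(l>55)&(l<110);c,n,e=plane(Wi[g]);print("plane",g.sum(),n,e,np.degrees(np.arccos(n[2])),"offset",(c-M)@n)
for q in("battery","cleaner","lens_cap"):
    print(q,[(np.round(x["at"]),round(x["score"],2)) for x in optics.search_frame("scene",q)][:1])
E
python3 face.py f4 28.6
```

```text
time: 27.6
tool_pos: [567.8, 30.4, 161.6]
tcp_rot: [-180.0, -0.0, 92.4]
ft_force: [-5.2, -0.6, 5.0]
finger_gap: 29.8
ball [ 458.77 -329.05  105.54]
plane 3630 [-0.49 -0.02  0.87] 0.6818177507368272 29.408204415308155 offset -0.30648465512832956
plane 3015 [-0.49 -0.02  0.87] 1.2459377935197136 29.532420695379773 offset -0.2952047732692018
battery [(array([629., 384.,  40.]), 0.93)]
cleaner [(array([410., -68.,  62.]), 0.75)]
lens_cap [(array([ 655., -388.,   15.]), 0.58)]
rect ((-0.15373611450195312, 0.1445446014404297), (29.928476333618164, 42.89390563964844), 89.99532318115234) n [-0.483 -0.02   0.875] tilt 28.91227386594726 side -0.0007863598123340979
pct ex [-20.948  19.729] ey [-14.229  14.195]
face rel TCP: D,J,z 27.89440780634829 0.054670630366377315 -19.648411189804335 face [595.627  31.573 141.943] T [567.759  30.363 161.592] [-4.797 -0.47   4.867]
```

All steady: the tilt is within about 0.6° (0.01 rad), the press is about 8 N, and the screen and bystanders haven't moved. Handing in.

```bash
python3 -c "
from bench import hand_in
print(hand_in())"
```

```text
the job is handed in; nothing more can be done
None
```

The toggle is on, and I handed the job in at about 28 s with the orange probe gripped and pressed on the white patch.

The moves offer no tilt, and pressing the foot's edge on the screen did not turn the probe in the pads. I backed off and tilted the probe in the grip by pushing its foot against the fixed power box. I then pressed it along the glass normal.

Last checks before handing in:
- **Toggle:** the ball is on the green side, where it was right after the flip.
- **Tilt:** the probe is at 28.9° against a glass slope of 29.4–29.5°, so it is about 0.01 rad off parallel.
- **Position:** the foot is about 1 mm from the middle of the screen along the glass.
- **Press:** about 8 N and steady, with the foot pushed in roughly 4 mm. Both are worked out from wrist force and camera depth, since the joint itself cannot be read.
- **Grip:** set to 20 N with the fingers stopped on the block. Finger force is not measured directly.
- **Screen and bystanders:** the screen angle is unchanged, and the battery, cleaner and lens cap are within about 6 mm of their first readings, close to the detection error.

One estimate disagreed: the probe slipped about 6 mm in the pads while being tilted. I used the position measured by the wrist camera instead of the pivot model.

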